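Quarantine a standards box with a snap-hook tag

TASK

Quarantine the blue box of standards: shut its lid fully, then take the red tag from the rack and press its sprung snap hook down over the U-shaped eye that stands up through the lid's tongue until the gate snaps shut behind the eye. Press by feel, no harder than about 30 N on box and eye, give the tag a light upward tug to prove that it holds, and let go, leaving the tag hanging on the eye and the other things where they are.

Things in the scene. Friction and masses are not known exactly. Their poses are not given: they have to be found in the camera images.
- standards_box: Blue steel box, fixed to the bench, 130 mm (its x) by 160 mm (its y) by 80 mm high, 4 mm walls; origin at the centre of its underside, z up. Its front, with the eye, faces its own -x; the lid's hinge runs along its back edge (x = +65 mm, z = 82 mm).
- box_lid (a joint): Hinge angle of the box's 6 mm blue lid in rad: 0 = shut (its top face then 88 mm above the bench), positive = raised, front edge up. Stiff: it stays where it is left; 1 to 4 N near its front edge moves it. A steel tongue with a slot, 62 mm wide, reaches 34 mm beyond the lid's front edge; the eye passes up through the slot as the lid shuts.
- lid_press (a point): Point on the lid's upper face to press on when shutting it: 100 mm from the hinge line, 50 mm to the box's -y side of the middle. It moves with the lid, which turns about the hinge line (x = +65 mm, z = 82 mm in the box's frame).
- eye_mid (a point): Mean place of the centre of the eye's top bar, fixed in the box's frame (x -80, y 0, z 136 mm). The eye is screwed in to suit the seal, so its top bar really stands anywhere from 8 mm below to 8 mm above this point, on the same upright line. That setting is not reported: feel or see it. The eye is rigid.
- red_tag: Loose red tag with a steel snap hook below it, about 95 g. Origin under the middle of the hook; x in the hook's plane towards the nose, y across its thickness, z up. Hook: frame of 8 mm round bar, 38 mm wide, z = 0 to 44 mm, inside free from x = -11 to +11 mm. It may go on the eye either way round, its plane square to the eye's plane (its x along the box's x or -x).
- red_gate (a joint): Angle of the red tag's gate in rad: 0 = shut, positive = swung up into the hook, at most 1.35. A spring shuts it; pushing the bar past takes about 2 to 6 N. Pulled up again, the shut gate stops the bar from inside, the bar's centre then at about z = 14 mm in the red tag's frame.
- tag_rack: Grey plastic rack, fixed to the bench, 150 x 36 x 32 mm, origin at the centre of its underside; two pockets in line, 35 mm either side of the middle along its x, each 43 mm by 11 mm, floor 6 mm above the bench. A tag stands hook down in each, its plane along the rack's x.
- yellow_tag: A like tag in yellow in the rack's other pocket; to be left there. Origin and axes as for the red tag.
- dropper_bottle: Small amber bottle with a black cap, 32 mm across, 68 mm high, standing loose in front of the box; origin at the centre of its underside. To be left alone.
- marker_pen: White marker pen with a black cap, 135 mm long (its y), 16 mm thick, lying loose between robot and rack; origin at the centre of its underside. To be left alone.
- eye_foot (a point): On the eye's upright line, level with the shut lid's top face (x -80, y 0, z 88 mm in the box's frame). The eye is a steel U-bolt of 6 mm round bar, an upright arch with 18 mm inner width; its plane is the box's y-z plane, its top bar runs along the box's y, and the arch is open (no cross bar) down to the lid.
- tag_grip (a point): Point of the red tag at which to grip it across its 8.5 mm thickness (y): x = 0, z = 75 mm. The plate is 44 mm wide (x) and runs from z = 47 to 97 mm.
- hook_crown (a point): Underside of the hook's crown (x 0, z 36 mm in the red tag's frame), a rigid stop. With the eye's bar against it the bar's centre is at z = 33 mm. The bar has already passed the gate at z = 28 to 31 mm, and the gate snaps shut below it; so after the snap only 2 to 5 mm are left.
- hook_mouth (a point): Where the eye's bar should enter: the hook's underside, x = 4, z = 0 mm in the red tag's frame (x = 0 to 8 mm works; nearer the hinge it jams). Just above it lies the gate, a brass bar 5 mm thick, hinged at x = -14.5, z = 6 and resting on the nose at x = 11, z = 10 mm.
There are look-alikes about, which are no part of the job. Leave any turquoise look-alike of the red_tag alone.

How it is judged:
On the way, in this order (a step that is already met when the one before it is completed fails the run):
1. the lid is fully shut (value of joint box_lid below 0.03 rad), for 0.2 s.
2. the eye is inside the red tag's hook and the gate has snapped shut below it (value of joint red_gate below 0.12 rad and z of eye_mid in the frame of red_tag between 0.018 and 0.044 m and x of eye_mid in the frame of red_tag between -0.012 and 0.012 m and y of eye_mid in the frame of red_tag between -0.009 and 0.009 m), for 0.1 s.
3. the tag is tugged up with more than 2 N, the shut gate bearing on the eye from inside (value of joint red_gate below 0.15 rad and z of eye_mid in the frame of red_tag between 0.004 and 0.0235 m and contact force between red_tag and standards_box above 2 N), for 0.1 s.
At the end, for the whole second after the job is handed in: The lid is shut (within 0.03 rad), the red tag is released and at rest on the eye, upright or leaning, with the eye's bar inside the hook, and its gate is shut (within 0.12 rad) (value of joint box_lid below 0.03 rad and value of joint red_gate below 0.12 rad and z of eye_mid in the frame of red_tag between 0.004 and 0.044 m and x of eye_mid in the frame of red_tag between -0.022 and 0.022 m and y of eye_mid in the frame of red_tag between -0.016 and 0.016 m and linear speed of red_tag below 0.03 m/s); the robot touches nothing.
It fails at once if the held red tag is pressed or pulled with more than 30 N on the box, its lid or its eye (contact force between red_tag and standards_box above 30 N and contact force between the fingers and red_tag above 1 N).
It fails at once if the robot presses on the box, its lid or its eye with more than 30 N (contact force between the arm and standards_box above 30 N).
It fails at once if the yellow tag is moved by more than 25 mm (distance of yellow_tag from where it was at the start of the episode above 0.025 m).
It fails at once if the dropper bottle is moved by more than 25 mm (distance of dropper_bottle from where it was at the start of the episode above 0.025 m).
It fails at once if the marker pen is moved by more than 25 mm (distance of marker_pen from where it was at the start of the episode above 0.025 m).
It also fails if it takes over 66 s, if anything falls off the work surface, if the arm or the gripper's body presses on something with over 40 N, if the wrist force passes 120 N, or if a joint passes its speed limit or range.

ROBOT

A 6-joint arm with a two-finger parallel gripper is mounted at the origin on a cart in front of the work surface, level with it; the furniture and walls round the work are solid. World frame = base frame: x ahead of the robot, y to its left, z up, the work surface at z = 0. Lengths are in m, angles in rad, forces in N, time in s.
With the tool pointing down it reaches from about 0.375 to 0.9 m from the base axis. Payload 3.1 kg.
Tool frame: the origin (TCP) lies at the very end of the fingers, on their centre line; the grasp point (between the pads) lies 19 mm behind it; z points along the fingers, y is the line along which they close (so a half turn about z gives the same grasp; the last joint's range is limited). The gripper opens to 87 mm and grips with 3 to 60 N. Pads are 19 mm wide; open, the fingers measure 117 mm over their backs; the gripper's body (75 mm by 190 mm) begins 51 mm behind the grasp point.
Start: joints at [-1.375, 0.527, 1.433, -0, 1.181, -0.178], TCP at [0.228, -0.582, 0.223] pointing down, gripper open.
Joint ranges: [-3.08, 3.08], [-0.75, 2.2], [0.22, 2.44], [-1.43, 4.57], [0, 2.65], [-2.85, 2.85]. Speed limits (rad/s): [2.79, 2.79, 3.14, 3.14, 3.14, 3.14].

INTERFACE

Orientations are given as a unit quaternion [x, y, z, w].
In Python, from rig import status, viewer, robot gives the robot as it stands.
- The arm moves only by the tool arm_command, never from a script. Its arguments are lists of equal length, an entry for each row: "delta_rot": the turn, a rotation vector about the tool's x, y, z in degrees, a list of three; "delta_pos": the shift along the tool's x, y, z in m, a list of three; "gripper": the closure, from -1 (fully open) to 1 (shut). In form: {"delta_rot": [[rx, ry, rz], ...], "delta_pos": [[dx, dy, dz], ...], "gripper": [gripper, ...]}. A call has 1 to 12 rows; each row is the pose to reach, as a shift and turn from the pose commanded when the call began, along the tool's axes at that moment; what a row does not reach only later rows make up. A row lasts 1/12 s, in which the tool goes at most 41.7 mm and 7.16 degrees, less where a joint would pass 70% of its speed; a pose out of reach is approached as far as the arm can. A call with a gripper value outside its range is refused whole. The fingers move at their own pace and stop on an object; "grip_force" is the grip in N (left out, the last holds). Time passes only in rows, so rows that repeat a pose let the fingers close. It gives the time, the measured TCP pose, the force, the opening and the grip force at its end, in the units of the state.
- status.get_obs(): the state, without advancing time (a new reading comes with each control period).
- viewer.camera(name): name is "scene" or "top"; returns a dict with "pixels" (420x560x3 uint8, blue, green, red), "fx", "fy", "cx", "cy" (pixels), "k1" (the pictures are not rectified: a ray, as slopes to the right and down, at radius r is drawn at 1 + k1 r^2 times it, then the intrinsics apply), "pose" (4x4, takes a point from camera to world coordinates). Camera axes: x right, y down, z forward; pixel columns grow to the right and rows downward; lengths in m; the calibration is good to about 2 mm. A picture is of the moment at which its call begins. There is no depth.
- robot.hand_in(): hands the job in; it is judged then, once.
The state is a dict: "time": time; "q": joint angles; "joint_velocities": joint speeds; "joint_torque": joint torques, N m; "position": TCP position; "tool_rot": TCP orientation; "ft_force": force on the tool from outside, world axes, zero at the start; "moment": the same for the moment, N m; "grip_width": finger opening in m; "grip_force": force on a finger pad.
Only numpy, scipy, OpenCV 4.12 (cv2) and the standard library are available. Lean on these libraries where they do the work, as an engineer would, in place of code of your own. Each camera call takes 0.05 s, during which the arm holds its last target. There are 200 camera calls.

## Working session

There is one attempt and no reset: what is moved stays moved. The work goes in short steps, Python scripts to look and compute and a tool call to move; the robot and the scene stay as the last step left them, time stands still between calls to the robot, and variables do not carry over. Pictures are saved under pics/ and viewed, at most 10 in all, crops included, and the job is handed in when it is done.

Besides the shell and the picture viewer there is one more tool, called after "Call:" as name(argument=value, ...) on one line, values as JSON. arm_command: Moves the arm, as the interface text tells. Its arguments: {"type":"object","properties":{"delta_rot":{"type":"array","items":{"type":"array","items":{"type":"number"}}},"delta_pos":{"type":"array","items":{"type":"array","items":{"type":"number"}}},"gripper":{"type":"array","items":{"type":"number"}},"grip_force":{"type":"number"}},"required":["delta_rot","delta_pos","gripper"]}

```bash
mkdir -p pics; cat > h.py <<'E'
import numpy as np, cv2
from rig import status, viewer, robot
from scipy.spatial.transform import Rotation as R
def ray(c,u,v):
    d=np.array([(u-c['cx'])/c['fx'],(v-c['cy'])/c['fy']]); s=d.copy()
    for _ in range(20): s=d/(1+c['k1']*(s@s))
    P=np.array(c['pose']); return P[:3,3],P[:3,:3]@np.array([*s,1])
def onz(c,u,v,z):
    o,d=ray(c,u,v); return o+d*(z-o[2])/d[2]
def tri(c1,p1,c2,p2):
    o,d=ray(c1,*p1); q,e=ray(c2,*p2)
    s=np.linalg.lstsq(np.c_[d,-e],q-o,rcond=None)[0]
    a,b=o+d*s[0],q+e*s[1]; return (a+b)/2,np.linalg.norm(a-b)
def proj(c,p):
    P=np.array(c['pose']); x=P[:3,:3].T@(np.array(p)-P[:3,3]); s=x[:2]/x[2]; s=s*(1+c['k1']*(s@s))
    return s*[c['fx'],c['fy']]+[c['cx'],c['cy']]
def snap(n):
    c=viewer.camera(n); return c
E
python3 - <<'E'
from h import *
import pickle
for n in('scene','top'):
    c=snap(n); cv2.imwrite(f'pics/{n}0.png',c['pixels']); pickle.dump(c,open(n+'0.pkl','wb'))
    print(n,c['fx'],c['k1'],np.round(c['pose'],3).tolist())
o=status.get_obs();print(o['position'],o['tool_rot'],o['ft_force'],o['time'])
E
```

```text
scene 460.78133360314325 0.02537445438395167 [[-0.454, -0.521, 0.723, -0.171], [-0.891, 0.276, -0.36, 0.464], [-0.012, -0.808, -0.59, 0.646], [0.0, 0.0, 0.0, 1.0]]
top 460.0875599752718 0.0054999915162529285 [[-0.03, -0.982, 0.184, 0.316], [-0.999, 0.027, -0.02, 0.15], [0.015, -0.185, -0.983, 0.994], [0.0, 0.0, 0.0, 1.0]]
[ 0.22810039 -0.58117508  0.2216671 ] [ 9.82584377e-01  1.85814367e-01 -2.36544279e-05 -9.80521253e-04] [-0.20152712 -0.87636117 -0.51163787] 0.1
```

View pics/scene0.png

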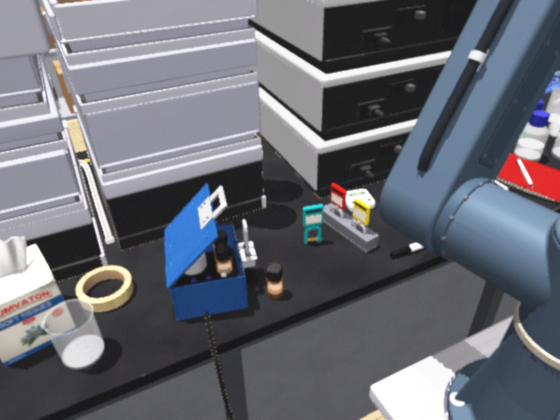

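View pics/top0.png

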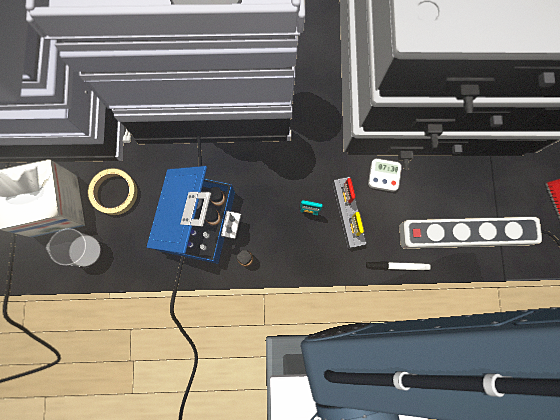

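The scene view shows the box with its raised lid at about (210,255), the eye at (246,240), the bottle at (275,280) and the red tag at (337,195). In the top view, the box is at (193,215) and the red tag at (347,190). Next I'll zoom in on these areas for measuring.

```bash
python3 - <<'E'
from h import *
import pickle
S,T=[pickle.load(open(n+'0.pkl','rb')) for n in('scene','top')]
def crop(c,u,v,w,h,k): return cv2.resize(c['pixels'][v:v+h,u:u+w],None,fx=k,fy=k,interpolation=cv2.INTER_CUBIC)
a=np.hstack([crop(S,155,175,130,150,3)[:300*10//10][:450],crop(S,295,175,100,150,3)])
b=np.vstack([crop(T,140,155,133,100,3),crop(T,295,165,133,100,3)])
cv2.imwrite('pics/c1.png',a[:450]); cv2.imwrite('pics/c2.png',b)
# rack tag masks
for n,c in(('S',S),('T',T)):
    hsv=cv2.cvtColor(c['pixels'],cv2.COLOR_BGR2HSV)
    for col,lo,hi in(('red',(0,150,90),(6,255,255)),('yel',(24,150,110),(32,255,255)),('blue',(105,150,50),(118,255,255))):
        m=cv2.inRange(hsv,lo,hi); k,_,st,ce=cv2.connectedComponentsWithStats(m)
        for i in range(1,k):
            if st[i,4]>15: print(n,col,st[i].tolist(),ce[i].round(1))
E
```

```text
Traceback (most recent call last):
ValueError: all the input array dimensions except for the concatenation axis must match exactly, but along dimension 0, the array at index 0 has size 300 and the array at index 1 has size 450
```

```bash
python3 - <<'E'
from h import *
import pickle
S,T=[pickle.load(open(n+'0.pkl','rb')) for n in('scene','top')]
def crop(c,u,v,w,h,k): return cv2.resize(c['pixels'][v:v+h,u:u+w],None,fx=k,fy=k,interpolation=cv2.INTER_CUBIC)
cv2.imwrite('pics/c1.png',np.hstack([crop(S,155,175,140,150,4)[:600,:520],crop(S,300,175,65,150,4)]))
cv2.imwrite('pics/c2.png',np.vstack([crop(T,140,155,133,100,6)[:,:780][150:450+150][:300] if 0 else crop(T,140,160,195,105,4)[:,:],crop(T,320,165,195,45,4)]))
for n,c in(('S',S),('T',T)):
    hsv=cv2.cvtColor(c['pixels'],cv2.COLOR_BGR2HSV)
    for col,lo,hi in(('red',(0,150,90),(6,255,255)),('yel',(24,150,110),(32,255,255)),('blue',(105,150,50),(118,255,255))):
        m=cv2.inRange(hsv,lo,hi); k,_,st,ce=cv2.connectedComponentsWithStats(m)
        for i in range(1,k):
            if st[i,4]>15: print(n,col,st[i].tolist(),ce[i].round(1))
E
```

```text
S red [498, 154, 62, 48, 1459] [533.5 176.7]
S red [331, 182, 15, 28, 163] [338.7 191.8]
S yel [354, 199, 16, 26, 155] [363.2 209.9]
S blue [164, 183, 84, 137, 5527] [198.8 264.4]
S blue [51, 296, 12, 9, 60] [ 56.4 300. ]
S blue [22, 341, 29, 17, 93] [ 37.1 348.5]
T red [346, 178, 10, 25, 102] [350.7 189.3]
T red [547, 179, 13, 32, 203] [555.1 191. ]
T red [413, 229, 7, 8, 33] [416.1 232.2]
T yel [352, 212, 12, 24, 100] [358.6 222.8]
T blue [147, 166, 60, 92, 2890] [174.5 209.5]
T blue [217, 185, 17, 56, 95] [224.6 212.4]
T blue [192, 199, 7, 20, 35] [194.9 208.6]
T blue [213, 242, 5, 16, 20] [215.2 249.7]
```

View pics/c1.png

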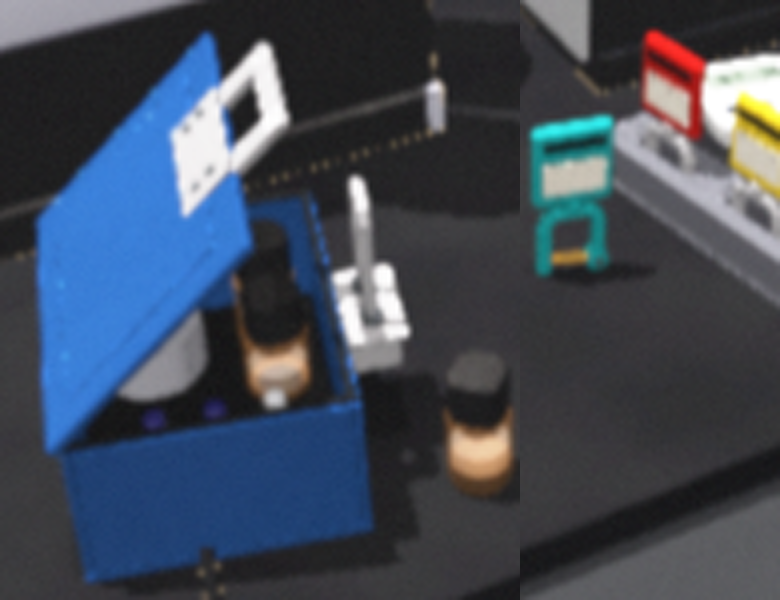

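View pics/c2.png

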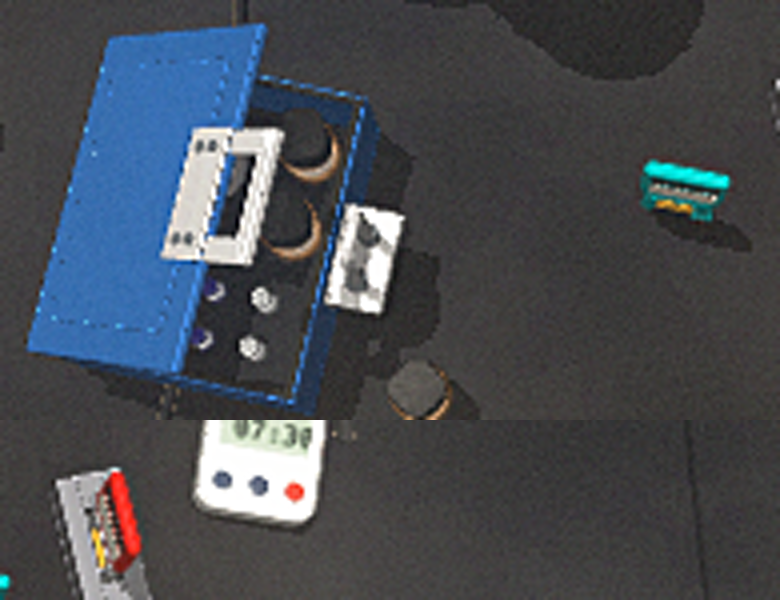

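Scene crop: the eye's top bar is seen end-on at full-image (244,221), the front top near corner of the box is at (245,276), and the turquoise look-alike stands free at (298,220). Top crop: the front top edge of the box runs from (232,184.5) to (213,260.5), and the red tag's upper edge runs from (348,184) to (354,203).

```bash
python3 - <<'E'
from h import *
import pickle
S,T=[pickle.load(open(n+'0.pkl','rb')) for n in('scene','top')]
for n,s,t in(('lidFF',(207.5,183.8),(206.3,166.3)),('lidFN',(217,235),(185.8,253.8)),('lidBN',(166.3,286.8),(147.5,247.5)),('lidBF',(165,229.5),(167,170)),
 ('boxFF',(233.7,223),(232,184.5)),('boxFN',(245,275.7),(213.5,260.5)),('tongFF',(222,185.5),(211,192.5)),('tongFN',(227,204.5),(203,226)),('bottlecap',(274.5,265),(244.5,257.5))):
    p,e=tri(S,s,T,t); print(n,p.round(4),round(e,4))
a=onz(T,232,184.5,.08);b=onz(T,213.5,260.5,.08);print('front edge',a,b,np.linalg.norm(a-b))
# rotated rects of tags
for n,c in(('S',S),('T',T)):
    hsv=cv2.cvtColor(c['pixels'],cv2.COLOR_BGR2HSV)
    for col,lo,hi in(('red',(0,150,60),(8,255,255)),('yel',(22,130,80),(34,255,255))):
        m=cv2.inRange(hsv,lo,hi); m[:,:300]=0;m[:,400:]=0; m[:150]=0;m[250:]=0
        cnt=max(cv2.findContours(m,0,2)[0],key=cv2.contourArea)
        print(n,col,cv2.boxPoints(cv2.minAreaRect(cnt)).round(1).tolist(), cv2.approxPolyDP(cnt,1.5,True)[:,0].tolist())
E
```

```text
lidFF [0.5516 0.2653 0.1761] 0.0004
lidFN [0.3926 0.3026 0.1799] 0.0033
lidBN [0.4156 0.3948 0.086 ] 0.0023
lidBF [0.5714 0.3569 0.0863] 0.0018
boxFF [0.5399 0.2261 0.0767] 0.0023
boxFN [0.3865 0.2651 0.0785] 0.0001
tongFF [0.4968 0.2541 0.2002] 0.0005
tongFN [0.4374 0.2679 0.2005] 0.0001
bottlecap [0.3913 0.2046 0.0737] 0.0011
front edge [0.53964568 0.22690193 0.08      ] [0.38636986 0.26500455 0.08      ] 0.15794076931701456
S red [[326.3999938964844, 185.89999389648438], [337.3999938964844, 178.1999969482422], [353.79998779296875, 201.39999389648438], [342.79998779296875, 209.10000610351562]] [[332, 182], [330, 191], [343, 198], [343, 209], [345, 207], [345, 189]]
S yel [[350.70001220703125, 222.60000610351562], [354.29998779296875, 198.6999969482422], [371.70001220703125, 201.39999389648438], [368.0, 225.3000030517578]] [[355, 199], [354, 206], [366, 214], [366, 220], [363, 222], [352, 215], [367, 225], [369, 206]]
T red [[345.29998779296875, 178.39999389648438], [352.1000061035156, 177.39999389648438], [355.79998779296875, 201.10000610351562], [349.0, 202.1999969482422]] [[348, 178], [346, 183], [348, 182], [351, 194], [350, 202], [355, 196], [351, 180]]
T yel [[350.79998779296875, 213.3000030517578], [359.1000061035156, 211.1999969482422], [364.6000061035156, 233.39999389648438], [356.3999938964844, 235.39999389648438]] [[356, 212], [352, 218], [356, 215], [356, 223], [358, 223], [357, 227], [359, 227], [359, 231], [356, 234], [358, 235], [363, 231], [359, 213]]
```

```bash
cat >> h.py <<'E'
BO=np.array([.4784,.3086]);BX=np.array([.237,.9715]);BY=np.array([-.9715,.237])
def bw(x,y,z): return np.r_[BO+x*BX+y*BY,z]
def delta(pos,yaw,o=None):
    "tool-frame shift (m) and turn (deg) to TCP pos with tool pointing down, tool x at yaw deg"
    o=o or status.get_obs(); r=R.from_quat(o['tool_rot']); a=np.radians(yaw)
    g=R.from_matrix(np.array([[np.cos(a),np.sin(a),0],[np.sin(a),-np.cos(a),0],[0,0,-1]]))
    return r.apply(np.array(pos)-o['position'],inverse=True).round(4).tolist(),(r.inv()*g).as_rotvec(degrees=True).round(2).tolist()
E
python3 - <<'E'
from h import *
import pickle
S,T=[pickle.load(open(n+'0.pkl','rb')) for n in('scene','top')]
print('lid above',bw(-.005,-.05,.24),delta(bw(-.005,-.05,.24),76.3))
hsv=cv2.cvtColor(T['pixels'],cv2.COLOR_BGR2HSV)
for col,lo,hi in(('red',(0,170,170),(8,255,255)),('yel',(22,170,170),(34,255,255))):
    m=cv2.inRange(hsv,lo,hi); m[:,:340]=0;m[:,400:]=0; m[:170]=0;m[245:]=0
    v,u=np.nonzero(m); P=np.array([onz(T,a,b,.103)[:2] for a,b in zip(u,v)]); c=P.mean(0); w=np.linalg.svd(P-c)[2][0]; pr=(P-c)@w; q=(P-c)@[-w[1],w[0]]
    print(col,len(P),c,w,np.ptp(pr),np.ptp(q), c+w*(pr.max()+pr.min())/2)
for n,z in (('bot',.128),('mid',.136),('top',.144)): print(n,proj(S,bw(-.08,0,z)),proj(S,bw(-.08,.009,z)),proj(S,bw(-.08,-.009,z)))
E
```

```text
lid above [0.52579   0.2918925 0.24     ] ([0.5959, -0.7041, -0.0168], [-0.09, -0.07, -54.88])
red 85 [ 0.52245952 -0.0241715 ] [ 0.09049636 -0.99589679] 0.09456979921997 0.04159953350149547 [ 0.52511171 -0.05335834]
yel 96 [ 0.45465936 -0.02049449] [-0.94418209 -0.329424  ] 0.08099818424970096 0.025155278491602026 [ 0.47026149 -0.01505092]
bot [244.93563257 225.18434961] [245.73869443 228.13444724] [244.1458535  222.28339383]
mid [244.66297423 221.71899431] [245.46835338 224.65623611] [243.87098715 218.83093018]
top [244.38712377 218.21458352] [245.19482315 221.13851528] [243.59292705 215.33985837]
```

Call:
arm_command(delta_rot=[[0,0,-7],[0,0,-14],[0,0,-21],[0,0,-28],[0,0,-35],[0,0,-42],[0,0,-49],[0,0,-54.9],[0,0,-54.9],[0,0,-54.9],[0,0,-54.9],[0,0,-54.9]], delta_pos=[[0.025,-0.03,-0.017],[0.05,-0.06,-0.017],[0.075,-0.09,-0.017],[0.1,-0.12,-0.017],[0.125,-0.15,-0.017],[0.15,-0.18,-0.017],[0.175,-0.21,-0.017],[0.2,-0.24,-0.017],[0.225,-0.27,-0.017],[0.25,-0.3,-0.017],[0.275,-0.33,-0.017],[0.3,-0.36,-0.017]], gripper=[1,1,1,1,1,1,1,1,1,1,1,1], grip_force=20)

```text
time: 1.1
position: [0.376, -0.1352, 0.2395]
tool_rot: [0.787, 0.618, 0.0, -0.0]
ft_force: [1.2, -0.1, -0.3]
grip_width: 0.0148
grip_force: 0.0
```

```bash
python3 - <<'E'
from h import *
print(delta(bw(-.005,-.05,.24),76.3))
E
```

```text
([0.4504, 0.0442, -0.0005], [-0.01, -0.01, -0.02])
```

Call:
arm_command(delta_rot=[[0,0,0],[0,0,0],[0,0,0],[0,0,0],[0,0,0],[0,0,0],[0,0,0],[0,0,0],[0,0,0],[0,0,0],[0,0,0],[0,0,0]], delta_pos=[[0.04,0.004,0],[0.08,0.008,0],[0.12,0.012,0],[0.16,0.016,0],[0.2,0.02,0],[0.24,0.024,0],[0.28,0.028,0],[0.32,0.032,0],[0.36,0.036,0],[0.4,0.04,0],[0.44,0.043,0],[0.45,0.044,0]], gripper=[1,1,1,1,1,1,1,1,1,1,1,1])

```text
time: 2.1
position: [0.5267, 0.2952, 0.2392]
tool_rot: [0.785, 0.619, 0.002, -0.001]
ft_force: [-0.0, 0.3, -0.1]
grip_width: 0.0005
grip_force: 0.0
```

```bash
python3 - <<'E'
from h import *
for th in (.79,.6,.4,.2,.05):
    print(th,bw(.065-.1*np.cos(th)+.006*np.sin(th),0,.082+.1*np.sin(th)+.006*np.cos(th))[2],.065-.1*np.cos(th)+.006*np.sin(th))
print(status.get_obs()['ft_force'],delta(bw(-.005,-.05,.24),76.3))
E
```

```text
0.79 0.1572583991356742 -0.0011224119307179552
0.6 0.14341626102896163 -0.014145706650597627
0.4 0.12646820019488236 -0.024769589346436617
0.2 0.10774733254655358 -0.031814641799353796
0.05 0.09299041848943763 -0.03457515102387256
[-0.00758926  0.28992259 -0.10700722] ([-0.0034, -0.0001, -0.0008], [0.09, -0.21, 0.24])
```

Call:
arm_command(delta_rot=[[0,0,0],[0,0,0],[0,0,0],[0,0,0],[0,0,0],[0,0,0],[0,0,0],[0,0,0],[0,0,0],[0,0,0],[0,0,0],[0,0,0]], delta_pos=[[0,0,0.025],[0,0,0.05],[0,0,0.065],[0,0,0.075],[-0.003,0,0.085],[-0.009,0,0.095],[-0.014,0,0.105],[-0.02,0,0.114],[-0.024,0,0.122],[-0.027,0,0.13],[-0.029,0,0.136],[-0.03,0,0.141]], gripper=[1,1,1,1,1,1,1,1,1,1,1,1])

```text
time: 3.1
position: [0.5185, 0.2602, 0.0982]
tool_rot: [0.786, 0.618, 0.0, 0.0]
ft_force: [-0.1, -0.4, 0.7]
grip_width: 0.0003
grip_force: 0.6
```

Call:
arm_command(delta_rot=[[0,0,0],[0,0,0],[0,0,0],[0,0,0],[0,0,0],[0,0,0],[0,0,0],[0,0,0]], delta_pos=[[0,0,0.002],[0,0,0.004],[0,0,0.006],[0,0,0.0075],[0,0,0.0085],[0,0,0.0095],[0,0,0.01],[0,0,0.01]], gripper=[1,1,1,1,1,1,1,1])

```text
time: 3.77
position: [0.5181, 0.2607, 0.0885]
tool_rot: [0.786, 0.618, 0.0, -0.0]
ft_force: [0.3, 0.0, 0.1]
grip_width: 0.0002
grip_force: 0.0
```

```bash
python3 - <<'E'
from h import *
import pickle
S,T=snap('scene'),snap('top'); pickle.dump((S,T),open('p1.pkl','wb'))
def crop(c,u,v,w,h,k): return cv2.resize(c['pixels'][v:v+h,u:u+w],None,fx=k,fy=k,interpolation=cv2.INTER_CUBIC)
cv2.imwrite('pics/d1.png',np.hstack([crop(S,155,175,100,150,4),crop(T,140,150,100,150,4)]))
E
```

```text
(no output)
```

View pics/d1.png

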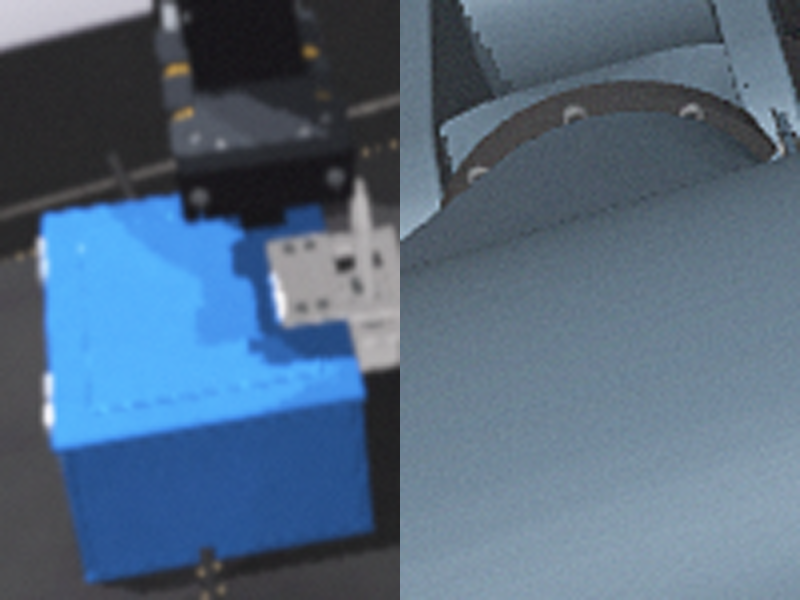

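The lid is down, with the tongue over the eye at scene pixel (244,240). I'll press a little further until a firm stop is felt.

Call:
arm_command(delta_rot=[[0,0,0],[0,0,0],[0,0,0],[0,0,0]], delta_pos=[[0,0,0.0005],[0,0,0.001],[0,0,0.0015],[0,0,0.0015]], gripper=[1,1,1,1])

```text
time: 4.2
position: [0.5182, 0.2608, 0.0883]
tool_rot: [0.786, 0.618, 0.0, 0.0]
ft_force: [-2.7, -0.8, 7.4]
grip_width: 0.0004
grip_force: 4.2
```

Call:
arm_command(delta_rot=[[0,0,0],[0,0,0],[0,0,0],[0,0,0],[0,0,0],[0,0,0],[0,0,0],[0,0,0],[0,0,0],[0,0,0],[0,0,0],[0,0,0]], delta_pos=[[0,0,-0.035],[0,0,-0.07],[0,0,-0.105],[0,0,-0.14],[-0.03,0,-0.15],[-0.065,0,-0.15],[-0.1,0,-0.15],[-0.135,0,-0.15],[-0.17,0,-0.15],[-0.205,0,-0.15],[-0.205,0,-0.15],[-0.205,0,-0.15]], gripper=[0,0,0,0,0,0,0,0,0,0,0,0])

```text
time: 5.2
position: [0.4695, 0.06, 0.2372]
tool_rot: [0.788, 0.616, 0.0, -0.0]
ft_force: [0.6, 0.2, 0.0]
grip_width: 0.0433
grip_force: 0.0
```

```bash
python3 - <<'E'
from h import *
import pickle
S,T=[pickle.load(open(n+'0.pkl','rb')) for n in('scene','top')]
hsv=cv2.cvtColor(T['pixels'],cv2.COLOR_BGR2HSV)
C=[]
for col,lo,hi in(('red',(0,170,170),(8,255,255)),('yel',(22,170,170),(34,255,255))):
    m=cv2.inRange(hsv,lo,hi); m[:,:340]=0;m[:,368:]=0; m[:170]=0;m[245:]=0
    m=cv2.morphologyEx(m,cv2.MORPH_OPEN,np.ones((2,2))) 
    k,l,st,ce=cv2.connectedComponentsWithStats(m); i=1+st[1:,4].argmax()
    v,u=np.nonzero(l==i); P=np.array([onz(T,a,b,.103)[:2] for a,b in zip(u,v)]); c=P.mean(0); w=np.linalg.svd(P-c)[2][0]; pr=(P-c)@w
    print(col,len(P),c,w,np.ptp(pr),np.ptp((P-c)@[-w[1],w[0]]), st[i]); C.append(c)
d=C[1]-C[0]; print(d,np.linalg.norm(d),np.degrees(np.arctan2(*d[::-1])))
S2,T2=snap('scene'),snap('top'); pickle.dump((S2,T2),open('p2.pkl','wb'))
def crop(c,u,v,w,h,k): return cv2.resize(c['pixels'][v:v+h,u:u+w],None,fx=k,fy=k,interpolation=cv2.INTER_CUBIC)
cv2.imwrite('pics/e1.png',np.vstack([np.hstack([crop(S2,195,200,80,60,5),crop(T2,205,195,80,60,5)]),np.hstack([crop(T,330,165,80,60,5),crop(S,310,175,80,60,5)])]))
E
```

```text
red 70 [ 0.51906049 -0.01293458] [-0.98364562 -0.18011467] 0.04018320940002022 0.006858071274296159 [349 179   7  20  70]
yel 81 [ 0.44954826 -0.02542289] [-0.98443951 -0.1757238 ] 0.04101106573551617 0.00737416498352233 [357 213   8  21  81]
[-0.06951223 -0.0124883 ] 0.07062512364373852 -169.81510829246534
```

View pics/e1.png

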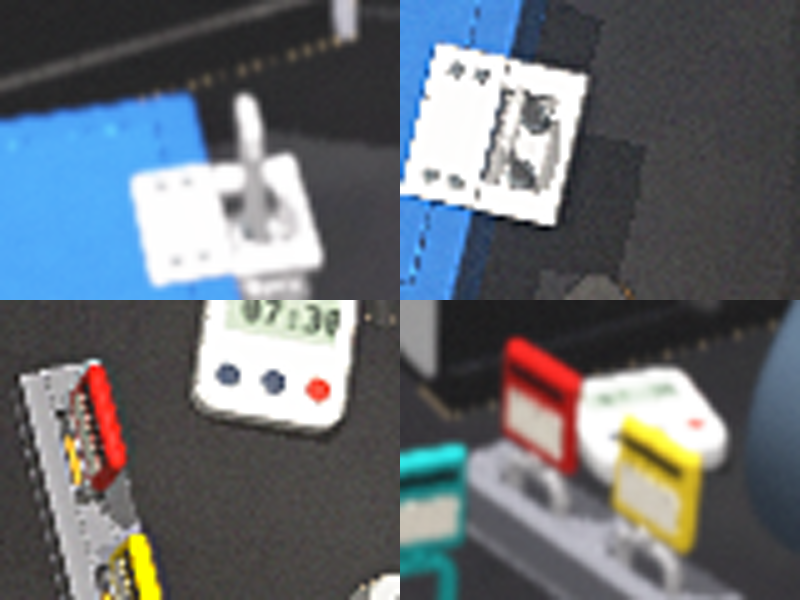

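The views show the shut lid with the tongue seated around the eye. The eye top is at scene (244,219), and the red tag's upper edge is clear in the top view.

```bash
python3 - <<'E'
from h import *
import pickle
S,T=pickle.load(open('p2.pkl','rb'))
print('eye',onz(T,234,224,.139),bw(-.08,0,.139))
for p,q in(((242.6,209.4),(-.099,-.031)),((236.4,240),(-.099,.031))): print(onz(T,*p,.088),bw(*q,.088))
m=cv2.inRange(S['pixels'],(150,150,150),(255,255,255))
print('eye rows',[ (v,np.nonzero(m[v,238:252])[0].tolist(), S['pixels'][v,240:250].mean(1).round().astype(int).tolist()) for v in range(215,228)])
print('turq',onz(T,311,205,.09))
print(delta([.519,-.013,.17],10.2)); print(delta([.519,-.013,.062],10.2))
E
```

```text
eye [0.44896249 0.21899557 0.139     ] [0.45944 0.23088 0.139  ]
[0.48594952 0.20561075 0.088     ] [0.4850535 0.2050745 0.088    ]
[0.42480541 0.21875355 0.088     ] [0.4248205 0.2197685 0.088    ]
eye rows [(215, [], [48, 44, 51, 58, 50, 45, 46, 46, 46, 48]), (216, [], [47, 44, 47, 46, 46, 44, 45, 47, 47, 45]), (217, [], [45, 46, 45, 49, 50, 49, 44, 46, 46, 47]), (218, [], [45, 51, 73, 102, 96, 67, 47, 46, 45, 46]), (219, [5, 6], [48, 69, 139, 209, 197, 135, 68, 44, 45, 47]), (220, [4, 5, 6, 7], [48, 85, 187, 248, 248, 215, 113, 51, 43, 46]), (221, [4, 5, 6, 7], [48, 86, 196, 252, 254, 244, 150, 57, 47, 45]), (222, [4, 5, 6, 7, 8], [47, 80, 187, 251, 254, 250, 178, 69, 45, 45]), (223, [4, 5, 6, 7, 8], [47, 77, 167, 245, 254, 252, 205, 90, 47, 46]), (224, [5, 6, 7, 8], [44, 67, 141, 229, 253, 254, 232, 119, 52, 44]), (225, [5, 6, 7, 8], [45, 63, 120, 214, 252, 254, 243, 141, 60, 49]), (226, [5, 6, 7, 8, 9], [42, 58, 113, 209, 251, 254, 244, 152, 75, 65]), (227, [5, 6, 7, 8], [46, 57, 109, 198, 244, 249, 235, 151, 84, 73])]
turq [0.49084037 0.06847936 0.09      ]
([-0.0611, 0.0653, 0.0672], [-0.0, -0.05, 66.09])
([-0.0612, 0.0652, 0.1752], [-0.0, -0.05, 66.09])
```

Call:
arm_command(delta_rot=[[0,0,7],[0,0,14],[0,0,21],[0,0,28],[0,0,35],[0,0,42],[0,0,49],[0,0,56],[0,0,63],[0,0,66.1],[0,0,66.1],[0,0,66.1]], delta_pos=[[-0.01,0.01,0],[-0.02,0.02,0.005],[-0.03,0.03,0.01],[-0.04,0.04,0.02],[-0.05,0.05,0.03],[-0.055,0.06,0.04],[-0.061,0.065,0.05],[-0.061,0.065,0.06],[-0.061,0.065,0.064],[-0.061,0.065,0.064],[-0.061,0.065,0.064],[-0.061,0.065,0.064]], gripper=[0,0,0,0,0,0,0,0,0,0,0,0], grip_force=25)

```text
time: 6.3
position: [0.5189, -0.012, 0.1729]
tool_rot: [0.996, 0.091, 0.0, -0.0]
ft_force: [-0.6, 0.3, -0.3]
grip_width: 0.0436
grip_force: 0.0
```

```bash
python3 - <<'E'
from h import *
print(delta([.519,-.013,.062],10.2))
E
```

```text
([-0.0001, 0.0011, 0.1109], [-0.01, -0.01, 0.24])
```

Call:
arm_command(delta_rot=[[0,0,0],[0,0,0],[0,0,0],[0,0,0],[0,0,0],[0,0,0],[0,0,0],[0,0,0],[0,0,0],[0,0,0],[0,0,0],[0,0,0]], delta_pos=[[0,0.001,0.025],[0,0.001,0.05],[0,0.001,0.075],[0,0.001,0.1],[0,0.001,0.11],[0,0.001,0.11],[0,0.001,0.11],[0,0.001,0.11],[0,0.001,0.11],[0,0.001,0.11],[0,0.001,0.11],[0,0.001,0.11]], gripper=[0,0,0,0,0,0,1,1,1,1,1,1])

```text
time: 7.3
position: [0.519, -0.0144, 0.0638]
tool_rot: [0.996, 0.089, 0.001, 0.0]
ft_force: [0.3, 0.3, -0.4]
grip_width: 0.0113
grip_force: 0.0
```

Call:
arm_command(delta_rot=[[0,0,0],[0,0,0],[0,0,0],[0,0,0],[0,0,0],[0,0,0],[0,0,0],[0,0,0],[0,0,0],[0,0,0],[0,0,0],[0,0,0]], delta_pos=[[0,0,0],[0,0,0],[0,0,0],[0,0,0],[0,0,-0.015],[0,0,-0.03],[0,0,-0.05],[0,0,-0.08],[0,0,-0.11],[0,0,-0.14],[0,0,-0.155],[0,0,-0.155]], gripper=[1,1,1,1,1,1,1,1,1,1,1,1])

```text
time: 8.3
position: [0.5208, -0.015, 0.2213]
tool_rot: [0.996, 0.089, 0.004, 0.001]
ft_force: [0.0, -0.5, -1.3]
grip_width: 0.0082
grip_force: 25.0
```

```bash
python3 - <<'E'
from h import *
print(delta(bw(-.16,0,.21),76.3),delta(bw(-.08,0,.21),76.3))
print(status.get_obs()['ft_force'])
E
```

```text
([-0.0493, -0.1798, 0.0103], [0.41, -0.23, -66.07]) ([-0.0168, -0.2529, 0.0103], [0.41, -0.23, -66.07])
[ 0.00363823 -0.45618457 -1.27222671]
```

Call:
arm_command(delta_rot=[[0,0,-7],[0,0,-14],[0,0,-21],[0,0,-28],[0,0,-35],[0,0,-42],[0,0,-49],[0,0,-56],[0,0,-63],[0,0,-66.1],[0,0,-66.1],[0,0,-66.1]], delta_pos=[[-0.005,-0.018,-0.005],[-0.01,-0.036,-0.005],[-0.015,-0.054,-0.005],[-0.02,-0.072,-0.005],[-0.025,-0.09,-0.005],[-0.03,-0.108,-0.005],[-0.035,-0.126,-0.005],[-0.04,-0.144,-0.005],[-0.045,-0.16,-0.005],[-0.049,-0.175,-0.005],[-0.049,-0.18,-0.005],[-0.049,-0.18,-0.005]], gripper=[1,1,1,1,1,1,1,1,1,1,1,1])

```text
time: 9.3
position: [0.4372, 0.1548, 0.2217]
tool_rot: [0.786, 0.618, -0.001, -0.001]
ft_force: [0.0, 0.6, -1.0]
grip_width: 0.0083
grip_force: 25.0
```

```bash
python3 - <<'E'
from h import *
import pickle
S,T=snap('scene'),snap('top'); pickle.dump((S,T),open('p3.pkl','wb'))
o=status.get_obs(); p=o['position']; u,v=proj(S,p-[0,0,.03]).round().astype(int); print(p,u,v,o['ft_force'])
b=np.r_[BX,0]
for n,x,z in(('top',0,.097),('bot',0,0),('+x',.019,.02),('-x',-.019,.02)): print(n,proj(S,p+b*x+[0,0,z-.058]))
I=S['pixels'][v-50:v+50,u-60:u+60]; cv2.imwrite('pics/f1.png',cv2.resize(I,None,fx=6,fy=6,interpolation=cv2.INTER_CUBIC)); print(u-60,v-50)
E
```

```text
[0.43852188 0.15375894 0.22230283] 287 191 [-0.30018649 -0.60139609 -1.37611257]
top [286.94978588 156.52406547]
bot [287.40065213 203.44725108]
+x [276.94538879 195.78157139]
-x [297.59525139 192.84694419]
227 141
```

View pics/f1.png

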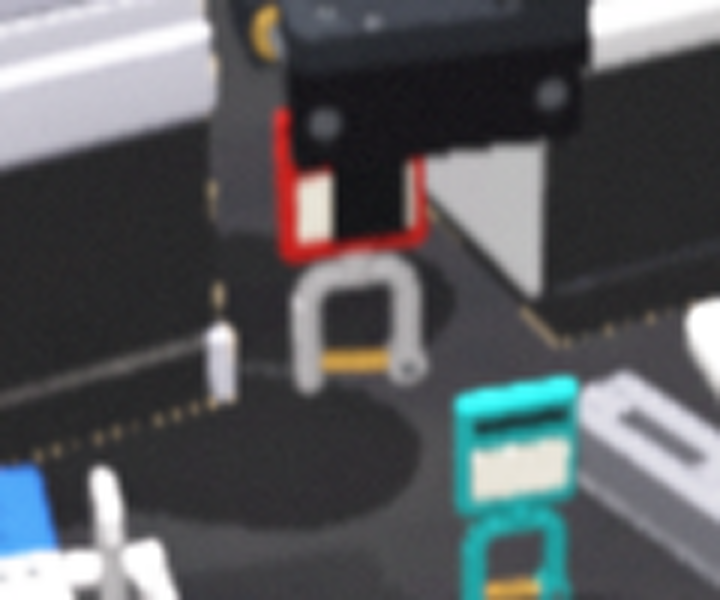

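Image: the hook hangs upright. The hinge pin is at (295,202), on the box's -x side, and the nose is at (278,205), so tag x lies along box +x.

```bash
python3 - <<'E'
from h import *
print(delta(bw(-.085,0,.222),76.3),bw(-.085,0,0))
E
```

```text
([0.0749, 0.002, 0.0002], [-0.04, 0.05, -0.03]) [0.458255  0.2260225 0.       ]
```

Call:
arm_command(delta_rot=[[0,0,0],[0,0,0],[0,0,0],[0,0,0],[0,0,0],[0,0,0]], delta_pos=[[0.025,0.001,0],[0.05,0.002,0],[0.07,0.002,0],[0.075,0.002,0.003],[0.075,0.002,0.006],[0.075,0.002,0.006]], gripper=[1,1,1,1,1,1])

```text
time: 9.9
position: [0.4574, 0.2254, 0.2159]
tool_rot: [0.786, 0.618, -0.002, -0.0]
ft_force: [-0.3, -0.2, -0.2]
grip_width: 0.0083
grip_force: 25.0
```

```bash
python3 - <<'E'
from h import *
import pickle
S,T=snap('scene'),snap('top'); pickle.dump((S,T),open('p4.pkl','wb'))
o=status.get_obs(); p=o['position']; print(p,o['ft_force'],delta(bw(-.085,0,.216),76.3))
I=S['pixels'][175:275,190:310]; cv2.imwrite('pics/g1.png',cv2.resize(I,None,fx=6,fy=6,interpolation=cv2.INTER_CUBIC))
E
```

```text
[0.45754261 0.2252522  0.21646911] [-0.04488912 -0.02648471 -0.11033863] ([0.0009, 0.0005, 0.0005], [-0.09, 0.08, -0.06])
```

View pics/g1.png

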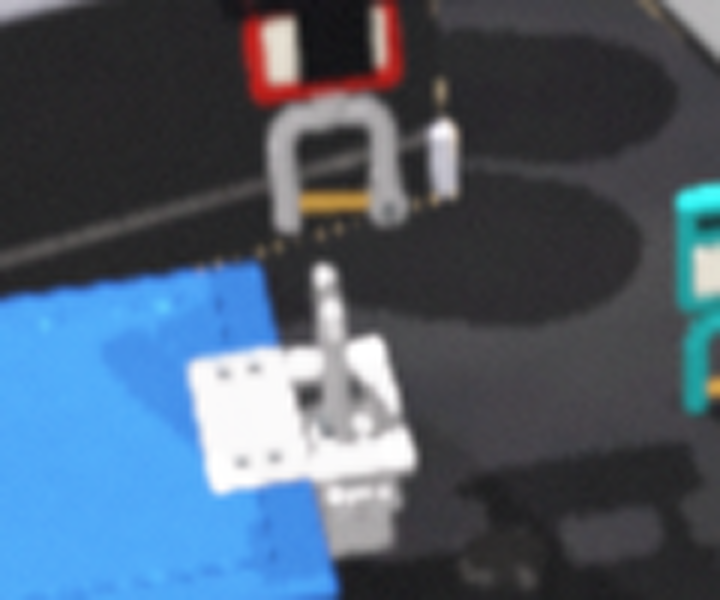

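The eye bar at (244,221) sits about 3.5 mm to the nose side of the hook's middle, which is the right place for entry. Now I'll press down by feel.

Call:
arm_command(delta_rot=[[0,0,0],[0,0,0],[0,0,0],[0,0,0],[0,0,0],[0,0,0],[0,0,0],[0,0,0],[0,0,0],[0,0,0]], delta_pos=[[0,0,0.004],[0,0,0.008],[0,0,0.011],[0,0,0.013],[0,0,0.015],[0,0,0.017],[0,0,0.019],[0,0,0.021],[0,0,0.023],[0,0,0.025]], gripper=[1,1,1,1,1,1,1,1,1,1], grip_force=40)

```text
time: 10.83
position: [0.4581, 0.2266, 0.1919]
tool_rot: [0.786, 0.618, 0.0, 0.0]
ft_force: [0.1, 0.3, -1.0]
grip_width: 0.0078
grip_force: 40.0
```

Call:
arm_command(delta_rot=[[0,0,0],[0,0,0],[0,0,0],[0,0,0],[0,0,0]], delta_pos=[[0,0,0.002],[0,0,0.004],[0,0,0.006],[0,0,0.008],[0,0,0.008]], gripper=[1,1,1,1,1])

```text
time: 11.25
position: [0.4583, 0.2265, 0.184]
tool_rot: [0.786, 0.618, 0.0, 0.0]
ft_force: [-0.1, -0.4, 1.2]
grip_width: 0.0084
grip_force: 40.0
```

Call:
arm_command(delta_rot=[[0,0,0],[0,0,0],[0,0,0],[0,0,0]], delta_pos=[[0,0,0.0015],[0,0,0.003],[0,0,0.004],[0,0,0.004]], gripper=[1,1,1,1])

```text
time: 11.58
position: [0.4582, 0.2264, 0.1799]
tool_rot: [0.786, 0.618, -0.0, 0.0]
ft_force: [0.2, -0.3, 1.3]
grip_width: 0.0082
grip_force: 40.0
```

Gate is being pushed (about 2.5 N above the tag's weight). I'll go on in small steps.

Call:
arm_command(delta_rot=[[0,0,0],[0,0,0],[0,0,0],[0,0,0]], delta_pos=[[0,0,0.0015],[0,0,0.003],[0,0,0.004],[0,0,0.004]], gripper=[1,1,1,1])

```text
time: 11.92
position: [0.4579, 0.2263, 0.1757]
tool_rot: [0.786, 0.618, -0.0, 0.0]
ft_force: [0.1, -1.6, 0.8]
grip_width: 0.0085
grip_force: 40.0
```

Call:
arm_command(delta_rot=[[0,0,0],[0,0,0],[0,0,0],[0,0,0]], delta_pos=[[0,0,0.001],[0,0,0.002],[0,0,0.003],[0,0,0.003]], gripper=[1,1,1,1])

```text
time: 12.25
position: [0.4579, 0.2264, 0.1728]
tool_rot: [0.786, 0.618, -0.0, 0.0]
ft_force: [-0.6, -1.5, 0.2]
grip_width: 0.0083
grip_force: 40.0
```

Call:
arm_command(delta_rot=[[0,0,0],[0,0,0],[0,0,0],[0,0,0]], delta_pos=[[0,0,0.001],[0,0,0.002],[0,0,0.002],[0,0,0.002]], gripper=[1,1,1,1])

```text
time: 12.58
position: [0.458, 0.2263, 0.1709]
tool_rot: [0.786, 0.618, -0.0, 0.0]
ft_force: [-0.0, -1.1, -0.5]
grip_width: 0.0079
grip_force: 40.0
```

Call:
arm_command(delta_rot=[[0,0,0],[0,0,0],[0,0,0],[0,0,0]], delta_pos=[[0,0,0.001],[0,0,0.002],[0,0,0.002],[0,0,0.002]], gripper=[1,1,1,1])

```text
time: 12.92
position: [0.458, 0.2264, 0.1689]
tool_rot: [0.786, 0.618, -0.0, 0.0]
ft_force: [-0.4, -1.8, -0.2]
grip_width: 0.0084
grip_force: 40.0
```

Call:
arm_command(delta_rot=[[0,0,0],[0,0,0],[0,0,0],[0,0,0]], delta_pos=[[0,0,0.001],[0,0,0.002],[0,0,0.002],[0,0,0.002]], gripper=[1,1,1,1])

```text
time: 13.25
position: [0.4579, 0.2264, 0.1668]
tool_rot: [0.786, 0.618, -0.0, 0.0]
ft_force: [0.2, -1.3, -0.5]
grip_width: 0.0085
grip_force: 40.0
```

Call:
arm_command(delta_rot=[[0,0,0],[0,0,0],[0,0,0],[0,0,0]], delta_pos=[[0,0,0.001],[0,0,0.0015],[0,0,0.0015],[0,0,0.0015]], gripper=[1,1,1,1])

```text
time: 13.58
position: [0.4579, 0.2264, 0.1654]
tool_rot: [0.786, 0.618, -0.0, -0.0]
ft_force: [-0.4, -2.2, 0.3]
grip_width: 0.0082
grip_force: 40.0
```

Call:
arm_command(delta_rot=[[0,0,0],[0,0,0],[0,0,0],[0,0,0]], delta_pos=[[0,0,0.001],[0,0,0.0015],[0,0,0.0015],[0,0,0.0015]], gripper=[1,1,1,1])

```text
time: 13.92
position: [0.4579, 0.2263, 0.1638]
tool_rot: [0.786, 0.618, -0.0, 0.0]
ft_force: [-0.3, -3.3, -1.4]
grip_width: 0.0081
grip_force: 40.0
```

Call:
arm_command(delta_rot=[[0,0,0],[0,0,0],[0,0,0],[0,0,0]], delta_pos=[[0,0,0.001],[0,0,0.0015],[0,0,0.0015],[0,0,0.0015]], gripper=[1,1,1,1])

```text
time: 14.25
position: [0.4578, 0.2264, 0.1623]
tool_rot: [0.786, 0.618, -0.0, -0.0]
ft_force: [-0.2, -3.2, -2.5]
grip_width: 0.008
grip_force: 40.0
```

Call:
arm_command(delta_rot=[[0,0,0],[0,0,0],[0,0,0],[0,0,0]], delta_pos=[[0,0,0.001],[0,0,0.0015],[0,0,0.0015],[0,0,0.0015]], gripper=[1,1,1,1])

```text
time: 14.58
position: [0.4585, 0.2271, 0.1612]
tool_rot: [0.786, 0.618, 0.001, -0.0]
ft_force: [0.9, 0.6, -1.4]
grip_width: 0.0083
grip_force: 40.0
```

Call:
arm_command(delta_rot=[[0,0,0],[0,0,0],[0,0,0]], delta_pos=[[0,0,0.001],[0,0,0.001],[0,0,0.001]], gripper=[1,1,1])

```text
time: 14.83
position: [0.4581, 0.2267, 0.1601]
tool_rot: [0.786, 0.618, 0.0, -0.0]
ft_force: [-0.3, 0.5, -1.0]
grip_width: 0.0083
grip_force: 40.0
```

The gate snapped: the side force vanished at z of about 0.161. Now the tug.

Call:
arm_command(delta_rot=[[0,0,0],[0,0,0],[0,0,0],[0,0,0],[0,0,0],[0,0,0],[0,0,0],[0,0,0]], delta_pos=[[0,0,0],[0,0,0],[0,0,-0.003],[0,0,-0.006],[0,0,-0.009],[0,0,-0.012],[0,0,-0.013],[0,0,-0.013]], gripper=[1,1,1,1,1,1,1,1])

```text
time: 15.5
position: [0.4584, 0.2267, 0.1736]
tool_rot: [0.786, 0.618, 0.001, 0.0]
ft_force: [0.6, 0.3, -0.6]
grip_width: 0.0082
grip_force: 40.0
```

Call:
arm_command(delta_rot=[[0,0,0],[0,0,0],[0,0,0],[0,0,0]], delta_pos=[[0,0,-0.0005],[0,0,-0.001],[0,0,-0.0015],[0,0,-0.0015]], gripper=[1,1,1,1])

```text
time: 15.83
position: [0.4581, 0.2266, 0.1745]
tool_rot: [0.786, 0.618, -0.0, -0.0]
ft_force: [0.1, 0.1, -0.7]
grip_width: 0.008
grip_force: 40.0
```

Call:
arm_command(delta_rot=[[0,0,0],[0,0,0],[0,0,0],[0,0,0]], delta_pos=[[0,0,-0.0005],[0,0,-0.001],[0,0,-0.0015],[0,0,-0.0015]], gripper=[1,1,1,1])

```text
time: 16.17
position: [0.4582, 0.2266, 0.1762]
tool_rot: [0.786, 0.618, 0.0, 0.0]
ft_force: [-0.8, 0.4, -1.5]
grip_width: 0.0083
grip_force: 40.0
```

Call:
arm_command(delta_rot=[[0,0,0],[0,0,0],[0,0,0]], delta_pos=[[0,0,-0.0005],[0,0,-0.001],[0,0,-0.001]], gripper=[1,1,1])

```text
time: 16.42
position: [0.4582, 0.2266, 0.1771]
tool_rot: [0.786, 0.618, 0.0, 0.0]
ft_force: [-0.5, 0.2, -1.4]
grip_width: 0.0081
grip_force: 40.0
```

Call:
arm_command(delta_rot=[[0,0,0],[0,0,0],[0,0,0]], delta_pos=[[0,0,-0.0005],[0,0,-0.001],[0,0,-0.001]], gripper=[1,1,1])

```text
time: 16.67
position: [0.4582, 0.2266, 0.1781]
tool_rot: [0.786, 0.618, 0.0, 0.0]
ft_force: [-0.0, 0.3, -1.0]
grip_width: 0.0084
grip_force: 40.0
```

Call:
arm_command(delta_rot=[[0,0,0],[0,0,0],[0,0,0]], delta_pos=[[0,0,-0.0005],[0,0,-0.001],[0,0,-0.001]], gripper=[1,1,1])

```text
time: 16.92
position: [0.458, 0.2265, 0.1788]
tool_rot: [0.786, 0.618, -0.0, -0.0]
ft_force: [-0.6, -0.4, -3.1]
grip_width: 0.0082
grip_force: 40.0
```

Resistance now shows. A little more for a firm tug.

Call:
arm_command(delta_rot=[[0,0,0],[0,0,0],[0,0,0]], delta_pos=[[0,0,-0.0005],[0,0,-0.001],[0,0,-0.001]], gripper=[1,1,1])

```text
time: 17.17
position: [0.4579, 0.2265, 0.1794]
tool_rot: [0.786, 0.618, -0.0, -0.0]
ft_force: [1.5, 0.3, -8.4]
grip_width: 0.0086
grip_force: 40.0
```

Call:
arm_command(delta_rot=[[0,0,0],[0,0,0],[0,0,0],[0,0,0],[0,0,0],[0,0,0],[0,0,0],[0,0,0],[0,0,0],[0,0,0]], delta_pos=[[0,0,0],[0,0,0],[0,0,0.003],[0,0,0.006],[0,0,0.009],[0,0,0.012],[0,0,0.015],[0,0,0.017],[0,0,0.0185],[0,0,0.0185]], gripper=[1,1,1,1,1,1,1,1,1,1])

```text
time: 18.0
position: [0.4579, 0.2265, 0.1613]
tool_rot: [0.786, 0.618, -0.0, -0.0]
ft_force: [-0.4, -1.1, -1.2]
grip_width: 0.0076
grip_force: 40.0
```

Call:
arm_command(delta_rot=[[0,0,0],[0,0,0],[0,0,0]], delta_pos=[[0,0,0.0005],[0,0,0.001],[0,0,0.001]], gripper=[1,1,1])

```text
time: 18.25
position: [0.4582, 0.2266, 0.1606]
tool_rot: [0.786, 0.618, 0.0, 0.0]
ft_force: [-0.6, 0.9, -0.8]
grip_width: 0.0085
grip_force: 40.0
```

Call:
arm_command(delta_rot=[[0,0,0],[0,0,0],[0,0,0],[0,0,0],[0,0,0],[0,0,0],[0,0,0],[0,0,0],[0,0,0],[0,0,0],[0,0,0],[0,0,0]], delta_pos=[[0,0,0],[0,0,0],[0,0,0],[0,0,0],[0,0,0],[0,0,0],[0,0,0],[0,0,0],[0,0,0],[0,0,0],[0,0,0],[0,0,0]], gripper=[-1,-1,-1,-1,-1,-1,-1,-1,-1,-1,-1,-1])

```text
time: 19.25
position: [0.4581, 0.2266, 0.1606]
tool_rot: [0.786, 0.618, -0.0, -0.0]
ft_force: [0.6, 0.9, -0.2]
grip_width: 0.0802
grip_force: 0.0
```

Call:
arm_command(delta_rot=[[0,0,0],[0,0,0],[0,0,0],[0,0,0],[0,0,0],[0,0,0],[0,0,0],[0,0,0],[0,0,0],[0,0,0],[0,0,0],[0,0,0]], delta_pos=[[0,0,-0.01],[0,0,-0.02],[0,0,-0.035],[0,0,-0.05],[0,0,-0.07],[0,0,-0.09],[0,0,-0.11],[0,0,-0.13],[0,0,-0.15],[0,0,-0.15],[0,0,-0.15],[0,0,-0.15]], gripper=[-1,-1,-1,-1,-1,-1,-1,-1,-1,-1,-1,-1])

```text
time: 20.25
position: [0.4575, 0.2264, 0.3104]
tool_rot: [0.786, 0.618, -0.0, -0.0]
ft_force: [-0.6, -0.4, -0.1]
grip_width: 0.0871
grip_force: 0.0
```

```bash
python3 - <<'E'
from h import *
S=snap('scene')
I=S['pixels'][170:290,190:350]; cv2.imwrite('pics/z1.png',cv2.resize(I,None,fx=5,fy=5,interpolation=cv2.INTER_CUBIC))
E
```

```text
(no output)
```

View pics/z1.png

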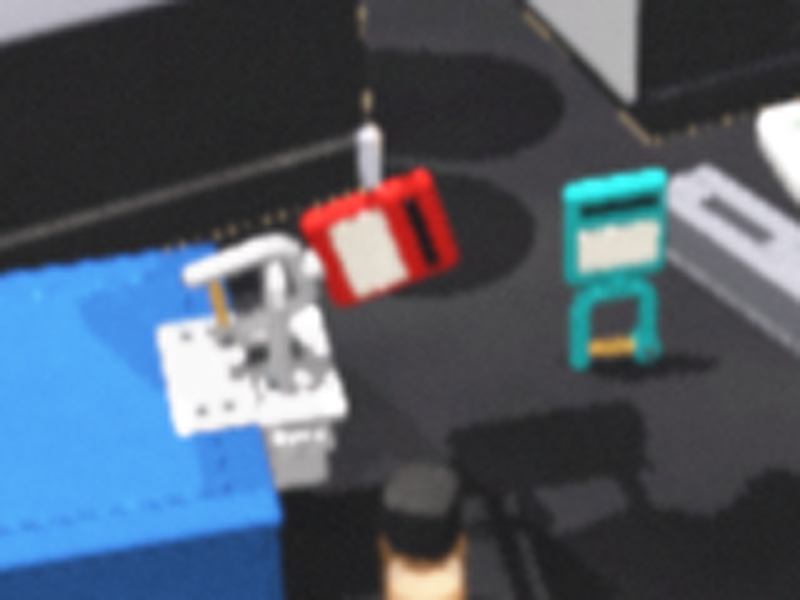

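The tag leans forward, hanging on the eye: plate at (266,218), gate shut across the hook at (233,230). I'll let it settle, then check it's still.

Call:
arm_command(delta_rot=[[0,0,0],[0,0,0],[0,0,0],[0,0,0],[0,0,0],[0,0,0],[0,0,0],[0,0,0],[0,0,0],[0,0,0],[0,0,0],[0,0,0]], delta_pos=[[0,0,0],[0,0,0],[0,0,0],[0,0,0],[0,0,0],[0,0,0],[0,0,0],[0,0,0],[0,0,0],[0,0,0],[0,0,0],[0,0,0]], gripper=[-1,-1,-1,-1,-1,-1,-1,-1,-1,-1,-1,-1])

```text
time: 21.3
position: [0.4581, 0.2266, 0.3106]
tool_rot: [0.786, 0.618, 0.0, 0.0]
ft_force: [-0.5, -0.3, 0.1]
grip_width: 0.087
grip_force: 0.0
```

```bash
python3 - <<'E'
from h import *
def red(I):
    m=cv2.inRange(cv2.cvtColor(I,cv2.COLOR_BGR2HSV),(0,150,90),(8,255,255))[195:240,245:290]; v,u=np.nonzero(m); return np.round([u.mean()+245,v.mean()+195,len(u)],2)
print(red(cv2.resize(cv2.imread('pics/z1.png'),(160,120)) if 0 else snap('scene')['pixels']),red(snap('scene')['pixels']))
a=snap('scene')['pixels'][195:290,220:300].astype(int); b=cv2.resize(cv2.imread('pics/z1.png'),(160,120),interpolation=cv2.INTER_AREA)[25:120,30:110].astype(int)
print(np.abs(a-b).mean(),(np.abs(a-b).max(2)>60).sum())
E
```

```text
[266.37 214.96 319.  ] [266.4  215.07 316.  ]
1.2663157894736843 0
```

At rest.

```bash
python3 -c "
from rig import robot
print(robot.hand_in())"
```

```text
the job is handed in; nothing more can be done
None
```

I shut the lid, snapped the red tag onto the eye, tugged it up with about 7 N, and released it hanging at rest with the gate shut. The job is handed in; no verdict came back.

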